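# Turn the extractor's speed dial up one click and start it

### The job

On the bench controller of the dust extractor (the larger grey box, with the wide flat knurled dial), turn the dial up by exactly one click, that is clockwise seen from above, from the mark it points at to the next longer mark: press a fingertip lightly on the dial, drag it round and let go so that it rests in the click. Then press the round start button beside the dial fully down, let it come up and move clear. Grasp and lift nothing: this is fingertip work, so leave the smaller dimmer box's dial and the loose things lying around as they are.

Things in the scene. Friction and masses are not known exactly. Their poses are not given: they have to be found in the camera images.
- controller: Extractor controller, fixed: grey box 150 (its x) x 190 (its y) x 45 mm high, origin at the centre of its underside. Its x points away from the robot, turned up to 0.35 rad. On top: the wide dial and, on the right (-y), the start button. Five black marks, growing longer clockwise, 36 degrees apart, stand round the dial's far side; the middle one lies along +x from its axis.
- dial_center (a point): Centre of the wide dial's top face, on its upright axis, 70 mm above the bench; at x -8, y +32 mm on the controller. Flat black disc, 90 mm diameter, 18 mm thick, ribbed, rubbery, good friction. Sprung: it sinks from about 4.5 N of downward push, 1.5 N more per mm, bottoms after 5 mm. Turning past a click takes about 0.08 N m; let go between clicks it springs into the nearer one.
- dial_pointer (a point): Point on the dial's white pointer line, on the top face 38 mm from the dial's axis.
- speed_dial (a joint): Angle of the wide dial, rad, growing clockwise seen from above. Clicks at 0, 0.628, 1.257, 1.885 and 2.513: the pointer stands at the first (shortest) to fifth (longest) mark; stops 0.15 rad beyond the end clicks. It starts at rest in the second or the third click.
- start_button_top (a point): Centre of the top of the round start button (28 mm diameter, plain grey, in a black housing on the controller). It travels 6 mm straight down against a spring, about 5 N at the bottom, and springs back.
- start_button (a joint): Travel of the start button, m: 0 up, 0.006 fully down.
- dimmer: Lamp dimmer, fixed to the bench: smaller grey box 100 x 110 x 40 mm, origin at the centre of its underside, with one small black dial in the middle of its top (48 mm diameter, top 62 mm above the bench). To be left alone. It and the controller may change places.
- dimmer_pointer (a point): Point on the small dial's pointer line, 20 mm from its axis; the small dial turns freely and must stay as it is.
- sanding_block: Loose sanding block 62 x 106 x 34 mm, origin at the centre of its underside, in front of the controller.
- tape_measure: Loose tape measure 41 x 89 x 70 mm, origin at the centre of its underside, in front of the dimmer.
- pencil: Loose red pencil 168 mm long, 8 mm high, lying between the two boxes and pointing away from the robot; origin at the centre of its underside.
- offcut_2: Loose piece of wood 45 x 90 x 19 mm on the right of the bench; origin at the centre of its underside.
- screw_box: Loose carton 62 x 105 x 60 mm at the back of the bench; origin at the centre of its underside.

How it is judged:
On the way, in this order (a step that is already met when the one before it is completed fails the run):
1. the dial has been turned one click up and rests there, let go ((value of joint speed_dial between 1.13 and 1.38 rad or value of joint speed_dial between 1.76 and 2.01 rad) and distance of dial_pointer from where it was at the start of the episode between 0.018 and 0.029 m and contact force between each of the arm, the fingers and speed_dial below 0.1 N), for 0.2 s.
2. the start button is pressed down (value of joint start_button above 0.0045 m), for 0.05 s.
At the end, for the whole second after the job is handed in: The wide dial rests in the click one step clockwise of where it started (within 0.12 rad), and the start button, pressed at least 4.5 mm down after the dial was set and let go, is up again ((value of joint speed_dial between 1.13 and 1.38 rad or value of joint speed_dial between 1.76 and 2.01 rad) and distance of dial_pointer from where it was at the start of the episode between 0.018 and 0.029 m and value of joint start_button below 0.0015 m); the robot touches nothing.
It fails at once if the dial is pressed hard (more than 45 N) (contact force between the fingers and speed_dial above 45 N).
It fails at once if the small dimmer dial is turned (its pointer moves more than 5 mm) (distance of dimmer_pointer from where it was at the start of the episode above 0.005 m).
It fails at once if a loose bystander is lifted, carried or pushed more than 25 mm (distance of any of sanding_block, tape_measure, pencil, offcut_2, screw_box from where it was at the start of the episode above 0.025 m).
It also fails if it takes over 40 s, if anything falls off the work surface, if the arm or the gripper's body presses on something with over 40 N, if the wrist force passes 120 N, or if a joint passes its speed limit or range.

### The arm

A 6-joint arm with a two-finger parallel gripper is mounted at the origin on a cart in front of the work surface, level with it; the furniture and walls round the work are solid. World frame = base frame: x ahead of the robot, y to its left, z up, the work surface at z = 0. Lengths are in m, angles in rad, forces in N, time in s.
With the tool pointing down it reaches from about 0.3 to 0.775 m from the base axis. Payload 14.6 kg.
Tool frame: the origin (TCP) lies midway between the tips of the shut fingers; the grasp point (between the pads) lies 19 mm behind it; y points along the fingers, z is the direction in which the jaws open and shut, and the axes are right-handed (so a half turn about y gives the same grasp; the last joint's range is limited). The gripper opens to 85 mm and grips with 20 to 120 N. Pads are 22 mm wide; open, the fingers measure 114 mm over their backs; the gripper's body (76 mm by 85 mm) begins 54 mm behind the grasp point. The pads swing forward as they close: fully open they stand 13 mm farther back than shut.
Start: joints at [-1.347, 0.3, 1.521, -0, 1.321, -0.067], TCP at [0.158, -0.527, 0.231] pointing down, gripper open.
Joint ranges: [-3.03, 3.03], [-0.79, 2.21], [0.23, 2.52], [-1.04, 4.18], [0, 3.07], [-2.55, 2.55]. Speed limits (rad/s): [2.22, 2.22, 2.57, 3.14, 3.14, 3.14].

### API

Orientations are given as a unit quaternion [x, y, z, w].
In Python, from rig import r, read_camera, camera_info gives the robot as it stands. The module is installed in compiled form; this text tells all that it offers.
- The arm moves only by the tool move_arm, never from a script. Its argument "rows" is a list of rows, each an object with "dp": the shift along the tool's x, y, z in mm, a list of three; "rot": the turn, a rotation vector about the tool's x, y, z in rad, a list of three. A call has 1 to 10 rows; each row shifts and turns the pose as measured when the row begins, along the tool's axes as they then stand; what a row does not reach is not made up. A row lasts 1/8 s, in which the tool goes at most 62.5 mm and 10.7 degrees, less where a joint would pass 70% of its speed; a pose out of reach is approached as far as the arm can. A call is refused whole if a number of a shift passes 62.5 or a number of a turn 0.188, either way. A call with a gripper value outside its range is refused whole. "claw" is the opening in per cent of the stroke, from 0 (shut) to 100 (fully open), set as the call begins (left out, the last holds). The fingers move at their own pace and stop on an object; "grip_force" is the grip in N (left out, the last holds). Time passes only in rows, so rows that do not move let the fingers close. It gives the time, the measured TCP pose, the force and the opening at its end, in the units of the state.
- r.get_state(): the state, without advancing time (a new reading comes with each control period).
- read_camera(name): name is "scene" or "top" or "wrist"; returns (picture, depth): 384x512x3 uint8, red, green, blue; 384x512 float32, m along the optical axis (not along the pixel's ray), 0 where there is no reading.
- camera_info(name): a dict with "fx", "fy", "cx", "cy" (pixels), "rvec" (rotation vector, rad) and "tvec" (3), from world to camera coordinates, as OpenCV has them. Camera axes: x right, y down, z forward; pixel columns grow to the right and rows downward; lengths in m; the calibration is good to about 2 mm. A picture is of the moment at which its call begins: read the wrist's pose just before it. camera_info takes no time and is no camera call; for the wrist camera it gives the pose at the moment of the call.
- r.close_job(): hands the job in, once; it reports no verdict.
The state is a dict: "time_s": time; "joint_pos": joint angles; "joint_vel": joint speeds; "joint_torque": joint torques, N m; "tool_pos": TCP position; "tcp_rot": TCP orientation; "contact_force": force on the tool from outside, world axes, zero at the start; "wrist_torque": the same for the moment, N m; "gripper_width": finger opening in m.
Only numpy, scipy, OpenCV 4.12 (cv2) and the standard library are available. Lean on these libraries where they do the work, as an engineer would, in place of code of your own. Each camera call takes 0.05 s, during which the arm holds its last target.

## Working session

There is one attempt and no reset: what is moved stays moved. The work goes in short steps, Python scripts to look and compute and a tool call to move; the robot and the scene stay as the last step left them, time stands still between calls to the robot, and variables do not carry over. Pictures are saved under pics/ and viewed, and the job is handed in when it is done.

Besides the shell and the picture viewer there is one more tool, called after ">>>" by a JSON object that holds its "method" and its "body", one argument or row to a line. move_arm: Moves the arm, as the interface text tells. Its arguments: {"type":"object","properties":{"rows":{"type":"array"},"claw":{"type":"number"},"grip_force":{"type":"number"}},"required":["rows"]}

```bash
mkdir -p pics; cat > h.py <<'E'
import numpy as np, cv2
from rig import r, read_camera, camera_info
def cam(n):
    i=camera_info(n); K=np.array([[i['fx'],0,i['cx']],[0,i['fy'],i['cy']],[0,0,1.]])
    R,_=cv2.Rodrigues(np.array(i['rvec'],float)); return K,R,np.array(i['tvec'],float).ravel()
def ray(c,u,v,z):
    K,R,t=c; d=R.T@np.linalg.inv(K)@np.array([u,v,1.]); o=-R.T@t
    return o+d*(z-o[2])/d[2]
def pt(c,u,v,dep):
    K,R,t=c; return R.T@(np.linalg.inv(K)@np.array([u,v,1.])*dep-t)
def proj(c,p):
    K,R,t=c; q=K@(R@np.array(p)+t); return q[:2]/q[2]
E
python3 - <<'E'
from h import *
s=r.get_state(); print({k:np.round(v,3) for k,v in s.items()})
for n in ('scene','top'):
    c=cam(n); print(n,-c[1].T@c[2])
    im,d=read_camera(n); np.savez(f'{n}0.npz',im=im,d=d)
    cv2.imwrite(f'pics/{n}0.png',cv2.resize(im[:,:,::-1],(800,600),interpolation=cv2.INTER_CUBIC))
E
```

```text
{'time_s': np.float64(0.0), 'joint_pos': array([-1.347,  0.301,  1.522, -0.   ,  1.321, -0.067]), 'joint_vel': array([-0.001, -0.002,  0.   ,  0.   ,  0.001,  0.002]), 'joint_torque': array([-4.000e-03, -5.435e+01, -3.618e+01, -0.000e+00,  4.000e-03,
        0.000e+00]), 'tool_pos': array([ 0.158, -0.527,  0.231]), 'tcp_rot': array([-0.102,  0.7  , -0.699,  0.102]), 'contact_force': array([ 0.237, -0.202,  0.116]), 'wrist_torque': array([-0.006,  0.011,  0.031]), 'gripper_width': np.float64(0.086)}
scene [-0.05526064  0.73404933  0.81266189]
top [ 0.46366102 -0.10874752  1.09946045]
```

View pics/scene0.png

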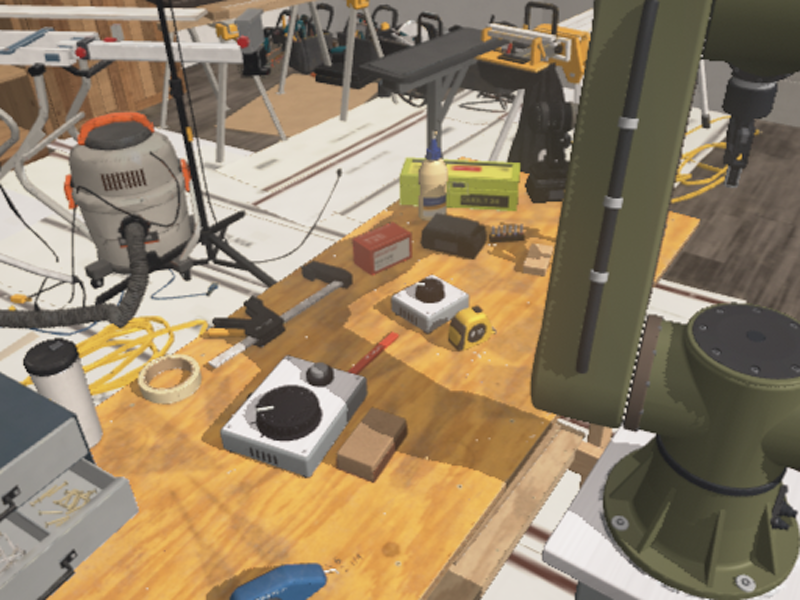

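View pics/top0.png

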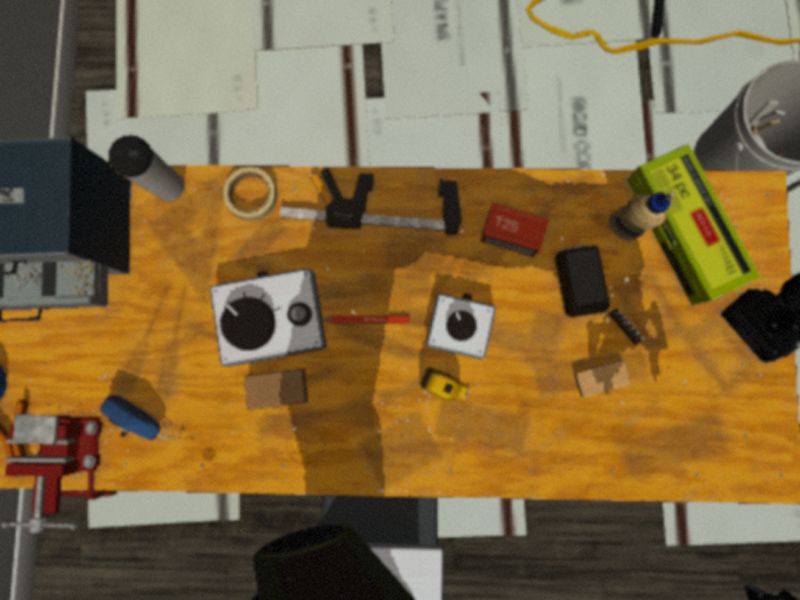

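The scene view shows the wide dial at about (288,412), the button at (320,372), and the sanding block in front. The top view shows the controller dial at about (248,322), the button at (300,314), and the dimmer at (461,325). I'll crop and measure next.

```bash
python3 - <<'E'
from h import *
Z=np.load('top0.npz'); im,d=Z['im'],Z['d']; c=cam('top')
cv2.imwrite('pics/topcrop.png',cv2.resize(im[165:240,130:215,::-1],None,fx=7,fy=7,interpolation=cv2.INTER_CUBIC))
Zs=np.load('scene0.npz'); ims=Zs['im']
cv2.imwrite('pics/scenecrop.png',cv2.resize(ims[220:310,135:240,::-1],None,fx=6.5,fy=6.5,interpolation=cv2.INTER_CUBIC))
# heights
for u,v in [(158,206),(192,201),(200,190),(150,220),(240,204)]:
    print(u,v,np.round(pt(c,u,v,d[v,u]),4))
sub=im[165:240,130:215].astype(int); 
m=((sub.max(2)<60)).astype(np.uint8)
n,l,st,ce=cv2.connectedComponentsWithStats(m)
for i in range(1,n):
    if st[i,4]>15: print(st[i],ce[i]+[130,165], ray(c,*(ce[i]+[130,165]),0.07)[:2])
g=((sub.min(2)>110)).astype(np.uint8)
n,l,st,ce=cv2.connectedComponentsWithStats(g)
for i in range(1,n):
    if st[i,4]>100:
        cs,_=cv2.findContours((l==i).astype(np.uint8),0,2); R=cv2.minAreaRect(max(cs,key=cv2.contourArea)); print(R)
        for p in cv2.boxPoints(R)+[130,165]: print(np.round(ray(c,*p,0.045),4))
E
```

```text
158 206 [0.548  0.1912 0.074 ]
192 201 [0.5635 0.0985 0.0714]
200 190 [0.5974 0.0818 0.0475]
150 220 [0.5093 0.2117 0.073 ]
240 204 [ 0.5628 -0.0295  0.0088]
[70 11  8 47 69] [203.71014493 198.88405797] [0.5699358 0.066592 ]
[ 12  25  33  33 840] [158.625     206.6547619] [0.54655545 0.19053798]
[55 29 14 14 92] [192.76086957 200.72826087] [0.56437527 0.09670569]
((39.20799255371094, 37.64400100708008), (50.53513717651367, 64.57764434814453), 79.69515228271484)
[0.6134 0.2743 0.045 ]
[0.6492 0.0941 0.045 ]
[0.5081 0.0637 0.045 ]
[0.473  0.2413 0.045 ]
```

View pics/topcrop.png

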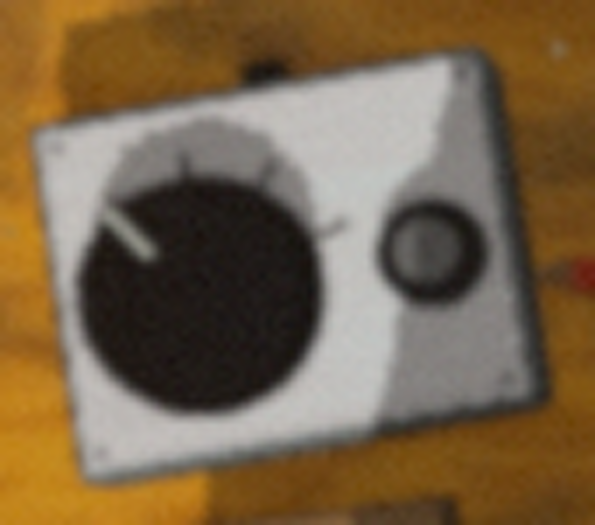

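View pics/scenecrop.png

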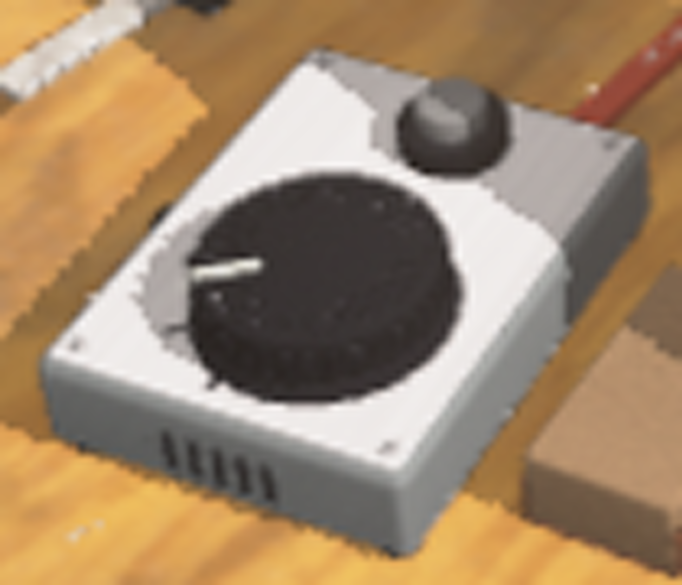

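```bash
cat >> h.py <<'E'
from scipy.spatial.transform import Rotation as Ro
def tool():
    s=r.get_state(); return s, np.array(s['tool_pos']), Ro.from_quat(s['tcp_rot']).as_matrix()
def dps(target):
    s,p,R=tool(); return R.T@(np.array(target)-p)*1000
E
python3 - <<'E'
from h import *
s,p,R=tool(); print(np.round(R,3)); print(dps([0.50,0.15,0.25]))
c=cam('wrist'); print(-c[1].T@c[2]-p, c[1][2])
# scene: dial top circle; ellipses from dark mask
Z=np.load('scene0.npz'); im=Z['im'];c=cam('scene')
sub=im[220:310,135:240].astype(int)
# depth points of the dial top in both views
for n in('scene','top'):
    Z=np.load(n+'0.npz');im,d=Z['im'].astype(int),Z['d'];c=cam(n);K,Rc,t=c
    vv,uu=np.mgrid[0:384,0:512]
    P=(np.stack([uu,vv,np.ones_like(uu)],-1)@np.linalg.inv(K).T*d[...,None]-t)@Rc
    ok=(im.max(2)<80)&(P[...,2]>.062)&(abs(P[...,0]-.547)<.06)&(abs(P[...,1]-.19)<.06)&(d>0)
    q=P[ok]; (x,y),rad=cv2.minEnclosingCircle(q[:,:2].astype(np.float32)); print(n,len(q),q.mean(0),np.median(q[:,2]),'circ',x,y,rad)
    ok=(im.max(2)<130)&(P[...,2]>.055)&(abs(P[...,0]-.564)<.025)&(abs(P[...,1]-.097)<.025)&(d>0)
    q=P[ok]; print('btn',len(q),q.mean(0),np.percentile(q[:,2],[5,50,90]))
    w=(im.min(2)>110)&(P[...,2]>.064)&(np.hypot(P[...,0]-.547,P[...,1]-.19)<.047)
    q=P[w]; print('ptr',len(q),q.mean(0) if len(q) else 0)
E
```

```text
[[-0.958 -0.     0.287]
 [-0.287  0.001 -0.958]
 [-0.    -1.    -0.001]]
[-521.9894126   -18.60890084 -550.17331   ]
[0.07476017 0.02300427 0.14147849] [-0.29067188 -0.08576878 -0.95297092]
scene 851 [0.53981315 0.20001516 0.06876846] 0.06911050958558919 circ 0.5431122779846191 0.19802764058113098 0.0462568961083889
btn 123 [0.55957962 0.1050878  0.0601631 ] [0.0552371  0.05822091 0.06629063]
ptr 57 [0.55665502 0.18337189 0.0689584 ]
top 803 [0.5462483  0.19368681 0.07059282] 0.07059692308476462 circ 0.5473343729972839 0.19595248997211456 0.04601428285241127
btn 165 [0.56442532 0.10307291 0.06245972] [0.05585785 0.06104161 0.06872685]
ptr 6 [0.56868014 0.21947224 0.0706987 ]
```

>>> {"method": "move_arm", "body": {
  "claw": 0,
  "rows": [
    {"dp": [0, -3, 0], "rot": [0, -0.18, 0]},
    {"dp": [0, -3, 0], "rot": [0, -0.18, 0]},
    {"dp": [0, -3, 0], "rot": [0, -0.18, 0]},
    {"dp": [0, -3, 0], "rot": [0, -0.18, 0]},
    {"dp": [0, -3, 0], "rot": [0, -0.18, 0]},
    {"dp": [0, -3, 0], "rot": [0, -0.18, 0]},
    {"dp": [0, 0, 0], "rot": [0, -0.18, 0]}
  ]
}}

```text
time_s: 0.98
tool_pos: [0.1575, -0.5258, 0.2468]
tcp_rot: [-0.504, 0.497, -0.493, 0.506]
contact_force: [-0.4, -0.3, -0.7]
gripper_width: -0.0001
```

```bash
python3 - <<'E'
from h import *
s,p,R=tool(); print(s['time_s'],s['joint_pos'],s['gripper_width'],s['contact_force'],p);print(np.round(R,3)); print(dps([0.515,0.19,0.25])/13)
E
```

```text
0.975 [-1.34656818e+00  2.89180034e-01  1.49838509e+00  1.06024342e-05
  1.36039854e+00 -1.36626097e+00] -0.00013026959500344958 [-0.40178851 -0.3243751  -0.69735045] [ 0.15745585 -0.52579049  0.24680237]
[[ 0.02  -0.001  1.   ]
 [-1.     0.006  0.02 ]
 [-0.006 -1.    -0.001]]
[-54.50919933   0.05748598  28.58205092]
```

>>> {"method": "move_arm", "body": {
  "rows": [
    {"dp": [-54, 0, 28], "rot": [0, 0, 0]},
    {"dp": [-54, 0, 28], "rot": [0, 0, 0]},
    {"dp": [-54, 0, 28], "rot": [0, 0, 0]},
    {"dp": [-54, 0, 28], "rot": [0, 0, 0]},
    {"dp": [-54, 0, 28], "rot": [0, 0, 0]},
    {"dp": [-54, 0, 28], "rot": [0, 0, 0]},
    {"dp": [-54, 0, 28], "rot": [0, 0, 0]},
    {"dp": [-54, 0, 28], "rot": [0, 0, 0]},
    {"dp": [-54, 0, 28], "rot": [0, 0, 0]},
    {"dp": [-54, 0, 28], "rot": [0, 0, 0]}
  ]
}}

```text
time_s: 2.22
tool_pos: [0.4292, 0.0345, 0.249]
tcp_rot: [-0.502, 0.498, -0.493, 0.506]
contact_force: [0.4, -1.7, 0.3]
gripper_width: 0.0001
```

```bash
python3 - <<'E'
from h import *
s,p,R=tool(); print(s['time_s'],s['joint_pos'],p);print(np.round(R,3)); print(dps([0.53,0.12,0.25]))
E
```

```text
2.225 [-0.00999116  0.01413143  1.80958858  0.00927807  1.31846903 -0.02956498] [0.42924527 0.03451245 0.24898833]
[[ 0.017 -0.     1.   ]
 [-1.     0.009  0.017]
 [-0.009 -1.    -0.   ]]
[-83.74227789  -0.29312401 102.21450025]
```

>>> {"method": "move_arm", "body": {
  "rows": [
    {"dp": [-42, 0, 51], "rot": [0, 0, 0]},
    {"dp": [-42, 0, 51], "rot": [0, 0, 0]},
    {"dp": [0, 0, 0], "rot": [0, 0, 0]},
    {"dp": [0, 0, 0], "rot": [0, 0, 0]}
  ]
}}

```text
time_s: 2.72
tool_pos: [0.5239, 0.1196, 0.2475]
tcp_rot: [-0.504, 0.497, -0.491, 0.507]
contact_force: [-0.4, -0.5, -1.1]
gripper_width: 0.0002
```

```bash
python3 - <<'E'
from h import *
s,p,R=tool(); c=cam('wrist'); print(s['time_s'],p,-c[1].T@c[2])
im,d=read_camera('wrist'); np.savez('w1.npz',im=im,d=d,K=c[0],R=c[1],t=c[2])
cv2.imwrite('pics/w1.png',im[:,:,::-1])
E
```

```text
2.725 [0.52386561 0.11963701 0.24747757] [0.52293182 0.19697574 0.38961098]
```

View pics/w1.png

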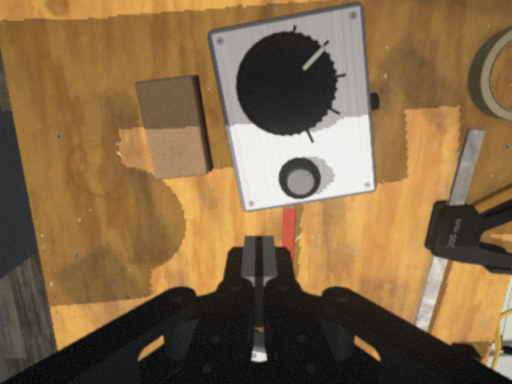

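The wrist view shows the dial centred at about (287,83) and the pointer at (315,54) on the second mark. The other marks are at (294,28), (341,75), (334,110) and (310,136), and the button is at (300,178). So the goal is the third click.

```bash
cat > meas.py <<'E'
from h import *
import sys
def meas(f):
    Z=np.load(f); im,d=Z['im'],Z['d']; c=(Z['K'],Z['R'],Z['t'])
    mx=im.max(2).astype(int)
    m=(mx<70).astype(np.uint8); 
    n,l,st,ce=cv2.connectedComponentsWithStats(m)
    K,Rc,t=c; vv,uu=np.mgrid[0:384,0:512]
    P=(np.stack([uu,vv,np.ones_like(uu)],-1)@np.linalg.inv(K).T*d[...,None]-t)@Rc
    near=(np.hypot(P[...,0]-.545,P[...,1]-.196)<.06)&(P[...,2]>.064)&(P[...,2]<.08)
    q=P[near]; (x,y),ra=cv2.minEnclosingCircle(q[:,:2].astype(np.float32)); print('dial depth circ',x,y,ra,'z',np.median(q[:,2]))
    mm=(near&(mx<70)).astype(np.uint8)
    cs,_=cv2.findContours(mm,0,2); h=cv2.convexHull(max(cs,key=cv2.contourArea))[:,0]
    (u,v),(a,b),g=cv2.fitEllipse(h.astype(np.float32)); C=ray(c,u,v,.07); print('ellipse',u,v,a,b,'centre@.07',C)
    w=near&(im.min(2)>120)&(np.hypot(P[...,0]-C[0],P[...,1]-C[1])<.046); ww=w.astype(np.uint8)
    n,l,st,ce=cv2.connectedComponentsWithStats(ww); k=1+np.argmax(st[1:,4]); pp=ray(c,*ce[k],.07); e=pp-C
    print('ptr',st[k],ce[k],pp,'angle',np.arctan2(e[1],e[0]),'r',np.hypot(*e[:2]))
    bt=(np.hypot(P[...,0]-.562,P[...,1]-.1)<.03)&(P[...,2]>.054)
    q=P[bt]; print('btn z pct',np.percentile(q[:,2],[10,50,80,95]))
    tp=bt&(P[...,2]>np.percentile(q[:,2],95)-.004); print('btn top mean',P[tp].mean(0),tp.sum())
    mid=P[bt&(P[...,2]<.064)]; (x,y),ra=cv2.minEnclosingCircle(P[bt][:,:2].astype(np.float32)); print('housing',x,y,ra)
    return C
if __name__=='__main__': meas(sys.argv[1])
E
python3 - <<'E'
from meas import *
meas('w1.npz')
Z=np.load('w1.npz'); c=(Z['K'],Z['R'],Z['t'])
for m in [(294,28),(341,75),(334,110),(310,136)]:
    p=ray(c,*m,.045); print(np.round(p,4), np.arctan2(p[1]-.196,p[0]-.545))
for corner in [(209,31),(360,3),(375,190),(246,211)]: print(np.round(ray(c,*corner,.045),4))
cv2.imwrite('pics/w1c.png',cv2.resize(Z['im'][0:215,200:385,::-1],None,fx=2.7,fy=2.7,interpolation=cv2.INTER_CUBIC))
E
```

```text
dial depth circ 0.5477502942085266 0.19647355377674103 0.04654070362448692 z 0.06883149633081079
ellipse 286.35040283203125 82.88755798339844 99.15655517578125 103.1751480102539 centre@.07 [0.54698943 0.19850935 0.07      ]
ptr [303  45  23  24 109] [314.08256881  57.04587156] [0.5705376  0.22093864 0.07      ] angle 0.7610674297296052 r 0.03252060002963615
btn z pct [0.05584857 0.30310578 0.3167484  0.32196957]
btn top mean [0.56173523 0.1268006  0.32105586] 678
housing 0.5640655159950256 0.10820198804140091 0.025297224521636963
[0.5537 0.2477 0.045 ] 1.4041818107338577
[0.6015 0.2072 0.045 ] 0.19479884461118882
[0.5977 0.1739 0.045 ] -0.39740355206723127
[0.5755 0.1474 0.045 ] -1.010514123875169
[0.4742 0.2433 0.045 ]
[0.613  0.2699 0.045 ]
[0.6491 0.0913 0.045 ]
[0.5111 0.0638 0.045 ]
```

View pics/w1c.png

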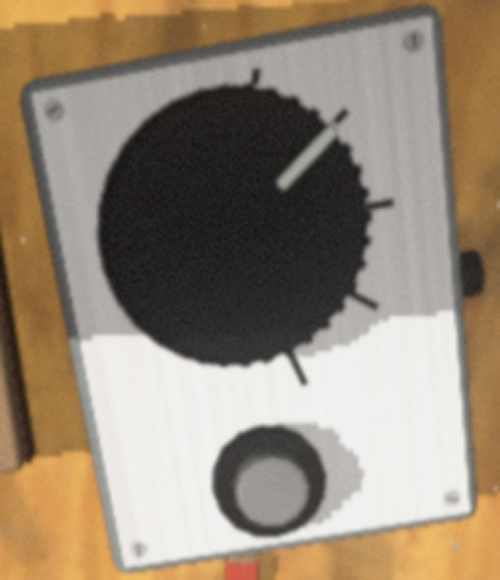

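```bash
python3 - <<'E'
from meas import *
Z=np.load('w1.npz'); c=(Z['K'],Z['R'],Z['t']); im,d=Z['im'],Z['d']
for u,v in [(300,179),(296,175),(304,182),(300,172),(284,178),(300,160)]: print(im[v,u],np.round(pt(c,u,v,d[v,u]),4))
g=im[150:205,270:330].astype(int); m=((g.max(2)>95)&(g.max(2)<170)).astype(np.uint8)
n,l,st,ce=cv2.connectedComponentsWithStats(m,connectivity=4)
for i in range(1,n):
    if st[i,4]>30: print(st[i],ce[i]+[270,150],[np.round(ray(c,*(ce[i]+[270,150]),h),4) for h in(.069,)])
print(dps([.520,.188,.09]),dps([.520,.188,.09])/3)
E
```

```text
[153 152 146] [0.5653 0.1073 0.0659]
[152 150 146] [0.5609 0.1116 0.0667]
[156 152 149] [0.5696 0.104  0.0649]
[153 151 147] [0.5647 0.1147 0.0666]
[64 63 60] [0.55   0.1054 0.0566]
[60 59 57] [0.5654 0.1245 0.0559]
[32  7 20 37 78] [315.35897436 172.61538462] [array([0.5795, 0.1151, 0.069 ])]
[ 17  19  27  26 574] [299.94076655 181.40940767] [array([0.5649, 0.1057, 0.069 ])]
[16 47 44  8 83] [309.03614458 201.18072289] [array([0.5753, 0.0852, 0.069 ])]
[-67.25055252 158.14811894  -1.71473264] [-22.41685084  52.71603965  -0.57157755]
```

>>> {"method": "move_arm", "body": {
  "rows": [
    {"dp": [-40, 30, -1], "rot": [0, 0, 0]},
    {"dp": [-27, 42, -1], "rot": [0, 0, 0]},
    {"dp": [0, 45, 0], "rot": [0, 0, 0]},
    {"dp": [0, 38, 0], "rot": [0, 0, 0]},
    {"dp": [0, 0, 0], "rot": [0, 0, 0]}
  ]
}}

```text
time_s: 3.4
tool_pos: [0.5189, 0.185, 0.0934]
tcp_rot: [-0.501, 0.498, -0.494, 0.507]
contact_force: [0.3, 0.7, 1.1]
gripper_width: 0.0001
```

```bash
python3 - <<'E'
from h import *
s,p,R=tool(); print(s['time_s'],p,s['contact_force']);print(np.round(R,3));print(dps([.520,.188,.075]))
E
```

```text
3.4 [0.51890737 0.18496051 0.09344861] [0.31416464 0.66734462 1.05858243]
[[ 0.016  0.003  1.   ]
 [-1.     0.01   0.016]
 [-0.01  -1.     0.003]]
[-2.84232214 18.48046835  1.08488453]
```

>>> {"method": "move_arm", "body": {
  "rows": [
    {"dp": [-3, 15, 1], "rot": [0, 0, 0]},
    {"dp": [0, 3, 0], "rot": [0, 0, 0]},
    {"dp": [0, 0, 0], "rot": [0, 0, 0]}
  ]
}}

```text
time_s: 3.78
tool_pos: [0.5216, 0.1878, 0.0788]
tcp_rot: [-0.499, 0.497, -0.496, 0.509]
contact_force: [0.3, 0.8, -0.0]
gripper_width: -0.0002
```

>>> {"method": "move_arm", "body": {
  "rows": [
    {"dp": [0, 3, 0], "rot": [0, 0, 0]},
    {"dp": [0, 0, 0], "rot": [0, 0, 0]}
  ]
}}

```text
time_s: 4.03
tool_pos: [0.5221, 0.1879, 0.0767]
tcp_rot: [-0.498, 0.497, -0.496, 0.509]
contact_force: [0.3, 0.5, -0.7]
gripper_width: 0.0001
```

>>> {"method": "move_arm", "body": {
  "rows": [
    {"dp": [0, 4, -2], "rot": [0, 0, 0]},
    {"dp": [0, 0, 0], "rot": [0, 0, 0]}
  ]
}}

```text
time_s: 4.28
tool_pos: [0.5201, 0.1879, 0.0726]
tcp_rot: [-0.498, 0.497, -0.496, 0.509]
contact_force: [0.8, 0.1, -0.1]
gripper_width: 0.0002
```

>>> {"method": "move_arm", "body": {
  "rows": [
    {"dp": [0, 3, 0], "rot": [0, 0, 0]},
    {"dp": [0, 0, 0], "rot": [0, 0, 0]}
  ]
}}

```text
time_s: 4.53
tool_pos: [0.5202, 0.188, 0.0697]
tcp_rot: [-0.498, 0.497, -0.496, 0.509]
contact_force: [-1.7, -0.9, 5.2]
gripper_width: -0.0002
```

>>> {"method": "move_arm", "body": {
  "rows": [
    {"dp": [0, 2.5, 0], "rot": [0, 0, 0]},
    {"dp": [0, 0, 0], "rot": [0, 0, 0]}
  ]
}}

```text
time_s: 4.78
tool_pos: [0.5203, 0.1881, 0.068]
tcp_rot: [-0.498, 0.497, -0.496, 0.509]
contact_force: [-3.5, -1.1, 7.6]
gripper_width: 0.0001
```

```bash
python3 - <<'E'
from h import *
s,p,R=tool(); print(s['time_s'],p,s['contact_force']);print(np.round(R,3))
C=np.array([.547,.197,p[2]]); v=R.T@(p-C)*1000; print(v)
for th in (.08,.1): print(th,Ro.from_rotvec([0,th,0]).apply(v)-v)
E
```

```text
4.775 [0.52025744 0.18805048 0.06796955] [-3.50036682 -1.0855141   7.64927963]
[[ 0.015  0.011  1.   ]
 [-1.     0.012  0.015]
 [-0.012 -1.     0.011]]
[  8.55586283  -0.39327276 -26.86820938]
0.08 [-2.17452889  0.         -0.59780673]
0.1 [-2.72508882  0.         -0.71993189]
```

>>> {"method": "move_arm", "body": {
  "rows": [
    {"dp": [-2.2, 0.3, -0.6], "rot": [0, 0.08, 0]},
    {"dp": [-2.2, 0.3, -0.6], "rot": [0, 0.08, 0]},
    {"dp": [-2.2, 0.3, -0.6], "rot": [0, 0.08, 0]}
  ]
}}

```text
time_s: 5.15
tool_pos: [0.5194, 0.1944, 0.0686]
tcp_rot: [-0.433, 0.555, -0.554, 0.444]
contact_force: [-1.8, -3.2, 6.9]
gripper_width: -0.0007
```

```bash
python3 - <<'E'
from h import *
s,p,R=tool(); print(s['time_s'],p,s['contact_force'],s['wrist_torque']);print(np.round(R,3))
C=np.array([.547,.197,p[2]]); v=R.T@(p-C)*1000; print(v, np.hypot(v[0],v[2]), 'yaw', np.arctan2(R[1,2],R[0,2]))
E
```

```text
5.15 [0.5194404  0.19435607 0.06862381] [-1.77726841 -3.23259369  6.88968188] [-0.43623006  0.35215558 -0.01788977]
[[-0.23   0.012  0.973]
 [-0.973  0.011 -0.23 ]
 [-0.014 -1.     0.009]]
[  8.91559854  -0.36182326 -26.20883335] 27.683764970444276 yaw -0.23238147794061598
```

>>> {"method": "move_arm", "body": {
  "rows": [
    {"dp": [-2.3, 0.6, -0.7], "rot": [0, 0.083, 0]},
    {"dp": [-2.3, 0.6, -0.7], "rot": [0, 0.083, 0]},
    {"dp": [-2.3, 0.4, -0.7], "rot": [0, 0.083, 0]}
  ]
}}

```text
time_s: 5.52
tool_pos: [0.5202, 0.2021, 0.0687]
tcp_rot: [-0.357, 0.607, -0.605, 0.37]
contact_force: [-1.4, 0.6, 7.3]
gripper_width: -0.0001
```

```bash
python3 - <<'E'
from h import *
s,p,R=tool(); print(s['time_s'],p,s['contact_force'],s['wrist_torque'])
C=np.array([.547,.197,p[2]]); v=R.T@(p-C)*1000; print(v, np.hypot(v[0],v[2]), 'yaw', np.arctan2(R[1,2],R[0,2]),'ang',np.degrees(np.arctan2(*(p-C)[1::-1])))
c=cam('wrist');im,d=read_camera('wrist');np.savez('w2.npz',im=im,d=d,K=c[0],R=c[1],t=c[2]);cv2.imwrite('pics/w2.png',im[:,:,::-1])
E
```

```text
5.525 [0.52020846 0.20209795 0.06869557] [-1.44766315  0.60413689  7.26525754] [ 0.15860284  0.24881112 -0.03723913]
[  8.10367336  -0.31089093 -26.03861635] 27.27047970008702 yaw -0.4898888580158506 ang 169.22643851751636
```

View pics/w2.png

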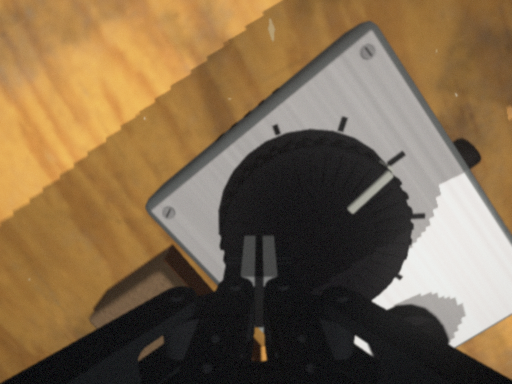

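The wrist view shows the fingertip on the dial at about (260,260). The pointer at (372,192) is coming up to the third mark at (397,157). Next is one more small drag, then a straight lift.

>>> {"method": "move_arm", "body": {
  "rows": [
    {"dp": [-2.0, 0.3, -0.6], "rot": [0, 0.075, 0]},
    {"dp": [-0.9, 0.0, -0.3], "rot": [0, 0.03, 0]},
    {"dp": [0, -3, 0], "rot": [0, 0, 0]},
    {"dp": [0, -5, 0], "rot": [0, 0, 0]},
    {"dp": [0, -20, 0], "rot": [0, 0, 0]},
    {"dp": [0, -40, 0], "rot": [0, 0, 0]},
    {"dp": [0, -10, 0], "rot": [0, 0, 0]}
  ]
}}

```text
time_s: 6.45
tool_pos: [0.5196, 0.2044, 0.1493]
tcp_rot: [-0.324, 0.627, -0.624, 0.336]
contact_force: [-0.5, -1.0, -0.3]
gripper_width: 0.0003
```

```bash
python3 - <<'E'
from h import *
s,p,R=tool(); print(s['time_s'],p,s['contact_force'],s['joint_pos'])
c=cam('wrist');im,d=read_camera('wrist');np.savez('w3.npz',im=im,d=d,K=c[0],R=c[1],t=c[2]);cv2.imwrite('pics/w3.png',im[:,:,::-1])
print(dps([.565,.104,.12]), 'R',np.round(R,3))
im,d=read_camera('top');np.savez('top3.npz',im=im,d=d)
cv2.imwrite('pics/top3.png',cv2.resize(im[165:240,130:215,::-1],None,fx=7,fy=7,interpolation=cv2.INTER_CUBIC))
E
```

```text
6.45 [0.51959642 0.20441966 0.14932962] [-0.45674443 -1.02162658 -0.34373016] [0.30590018 0.38930896 1.60084725 0.00834622 1.13526867 0.90287761]
[57.59434281 28.62085995 94.16605278] R [[-0.565  0.013  0.825]
 [-0.825  0.012 -0.565]
 [-0.017 -1.     0.004]]
```

View pics/w3.png

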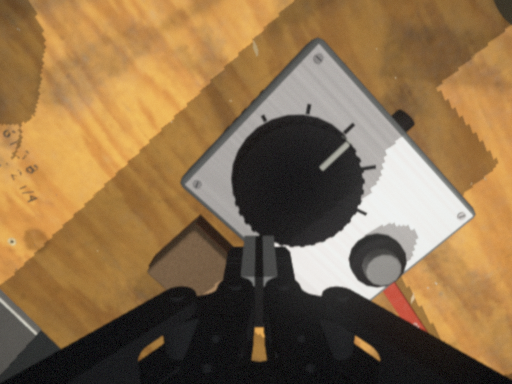

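The pointer at (334,156) now appears to stand at the third mark, (349,127). I'll measure its angle.

```bash
python3 - <<'E'
from h import *
for f,lim in(('w1.npz',120),('w3.npz',120),('top0.npz',105),('top3.npz',105)):
    Z=np.load(f); c=(Z['K'],Z['R'],Z['t']) if 'K' in Z else cam('top'); im,d=Z['im'],Z['d']
    K,Rc,t=c; vv,uu=np.mgrid[0:384,0:512]
    D=np.stack([uu,vv,np.ones_like(uu)],-1)@np.linalg.inv(K).T@Rc; o=-Rc.T@t
    P=o+D*((.07-o[2])/D[...,2])[...,None]
    e=P-np.array([.547,.197,.07]); rr=np.hypot(e[...,0],e[...,1])
    w=(im.min(2)>lim)&(rr<.040)&(rr>.015)
    if 'K' in Z: w&=(d>0)
    n,l,st,ce=cv2.connectedComponentsWithStats(w.astype(np.uint8)); k=1+np.argmax(st[1:,4])
    q=e[l==k][:,:2]; a=cv2.fitLine(q.astype(np.float32),2,0,.01,.01).ravel(); m=q.mean(0)
    print(f,len(q),'line angle',np.arctan2(a[1],a[0]),'pos angle',np.arctan2(m[1],m[0]),'line offset from centre mm',1000*(a[2]*a[1]-a[3]*a[0]))
E
```

```text
w1.npz 82 line angle 0.8275722 pos angle 0.7917595649851419 line offset from centre mm 1.0873499
w3.npz 142 line angle 0.19661054 pos angle 0.15744856490822023 line offset from centre mm 1.203137
top0.npz 12 line angle 0.8161037 pos angle 0.8070414639609581 line offset from centre mm 0.29694474Traceback (most recent call last):
  File "<stdin>", line 10, in <module>
    return _wrapfunc(a, 'argmax', axis=axis, out=out, **kwds)
    return bound(*args, **kwds)
ValueError: attempt to get argmax of an empty sequence
```

View pics/top3.png

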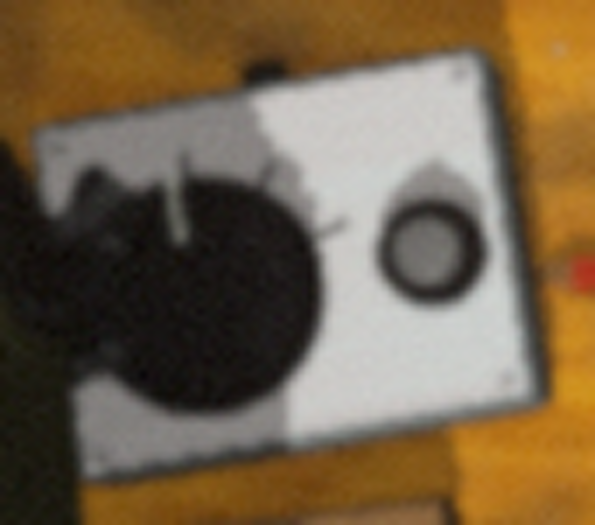

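The wrist pictures show a turn of 0.631 rad, exactly one click, and the top view puts the pointer at (178,210), by the middle mark at (185,165). Next I'll locate the button from this second viewpoint.

```bash
python3 - <<'E'
from h import *
L=[]
for f in('w1.npz','w3.npz'):
    Z=np.load(f); c=(Z['K'],Z['R'],Z['t']); im,d=Z['im'],Z['d']
    u0,v0=proj(c,[.565,.104,.068]); u0,v0=int(u0),int(v0); print(u0,v0)
    x0,y0=u0-28,v0-28; g=im[y0:v0+28,x0:u0+28].astype(int); m=((g.max(2)>100)&(g.max(2)<175)).astype(np.uint8)
    n,l,st,ce=cv2.connectedComponentsWithStats(m,connectivity=4); k=l[28,28]; p=ce[k]+[x0,y0]; print(st[k],p,[np.round(ray(c,*p,h),4) for h in(.064,.068,.072)],pt(c,int(p[0]),int(p[1]),d[int(p[1]),int(p[0])]))
    K,R,t=c; dd=R.T@np.linalg.inv(K)@np.array([*p,1.]); L.append((-R.T@t,dd/np.linalg.norm(dd)))
A=sum(np.eye(3)-np.outer(x,x) for o,x in L); b=sum((np.eye(3)-np.outer(x,x))@o for o,x in L); print('tri',np.linalg.solve(A,b))
print(dps([.565,.104,.149]))
E
```

```text
299 182
[ 16  15  27  26 560] [300.00892857 181.51428571] [array([0.5657, 0.1042, 0.064 ]), array([0.5651, 0.1053, 0.068 ]), array([0.5646, 0.1065, 0.072 ])] [0.5654817  0.10504106 0.06509097]
383 272
[  10   11   46   45 1161] [386.84840655 274.22997416] [array([0.5663, 0.0981, 0.064 ]), array([0.5662, 0.1011, 0.068 ]), array([0.5661, 0.1041, 0.072 ])] [0.565801   0.10025938 0.06615251]
tri [0.56509563 0.10727201 0.07581142]
[56.78241675 -1.92774284 94.52327725]
```

>>> {"method": "move_arm", "body": {
  "rows": [
    {"dp": [29, 0, 48], "rot": [0, 0, 0]},
    {"dp": [28, 0, 47], "rot": [0, 0, 0]},
    {"dp": [0, 0, 0], "rot": [0, 0, 0]},
    {"dp": [0, 0, 0], "rot": [0, 0, 0]}
  ]
}}

```text
time_s: 7.05
tool_pos: [0.5646, 0.1013, 0.1422]
tcp_rot: [-0.327, 0.628, -0.623, 0.334]
contact_force: [0.9, 0.9, -0.2]
gripper_width: -0.0001
```

```bash
python3 - <<'E'
from h import *
print(tool()[1],dps([.565,.104,.078]))
E
```

```text
[0.56457894 0.1013327  0.1421709 ] [-1.68619928 64.19747965 -1.01821687]
```

>>> {"method": "move_arm", "body": {
  "rows": [
    {"dp": [-2, 30, -1], "rot": [0, 0, 0]},
    {"dp": [0, 28, 0], "rot": [0, 0, 0]},
    {"dp": [0, 3, 0], "rot": [0, 0, 0]},
    {"dp": [0, 0, 0], "rot": [0, 0, 0]}
  ]
}}

```text
time_s: 7.55
tool_pos: [0.5637, 0.1078, 0.0792]
tcp_rot: [-0.329, 0.627, -0.622, 0.335]
contact_force: [0.5, 0.7, 0.3]
gripper_width: 0.0
```

```bash
python3 - <<'E'
from h import *
s,p,R=tool(); print(p,dps([.565,.104,.070]),s['contact_force'])
E
```

```text
[0.56366764 0.10784848 0.07924488] [2.54769099 9.20663414 3.28648335] [0.50862441 0.66530703 0.34922638]
```

>>> {"method": "move_arm", "body": {
  "rows": [
    {"dp": [2.5, 4, 3.5], "rot": [0, 0, 0]},
    {"dp": [0, 4, 0], "rot": [0, 0, 0]},
    {"dp": [0, 0, 0], "rot": [0, 0, 0]}
  ]
}}

```text
time_s: 7.92
tool_pos: [0.5661, 0.104, 0.0727]
tcp_rot: [-0.328, 0.627, -0.622, 0.336]
contact_force: [0.7, 0.5, 0.3]
gripper_width: -0.0002
```

>>> {"method": "move_arm", "body": {
  "rows": [
    {"dp": [0, 3, 0], "rot": [0, 0, 0]},
    {"dp": [0, 3, 0], "rot": [0, 0, 0]},
    {"dp": [0, 0, 0], "rot": [0, 0, 0]}
  ]
}}

```text
time_s: 8.3
tool_pos: [0.5664, 0.1041, 0.0668]
tcp_rot: [-0.328, 0.627, -0.622, 0.336]
contact_force: [0.0, 0.5, 1.9]
gripper_width: -0.0001
```

>>> {"method": "move_arm", "body": {
  "rows": [
    {"dp": [0, 3, 0], "rot": [0, 0, 0]},
    {"dp": [0, 2, 0], "rot": [0, 0, 0]},
    {"dp": [0, 0, 0], "rot": [0, 0, 0]}
  ]
}}

```text
time_s: 8.68
tool_pos: [0.5665, 0.1041, 0.062]
tcp_rot: [-0.328, 0.627, -0.622, 0.336]
contact_force: [-2.2, -0.8, 5.0]
gripper_width: 0.0002
```

>>> {"method": "move_arm", "body": {
  "rows": [
    {"dp": [0, 2, 0], "rot": [0, 0, 0]},
    {"dp": [0, 1, 0], "rot": [0, 0, 0]},
    {"dp": [0, 0, 0], "rot": [0, 0, 0]}
  ]
}}

```text
time_s: 9.05
tool_pos: [0.5667, 0.1041, 0.0613]
tcp_rot: [-0.328, 0.626, -0.622, 0.337]
contact_force: [-3.8, -1.3, 4.2]
gripper_width: 0.0003
```

>>> {"method": "move_arm", "body": {
  "rows": [
    {"dp": [0, 4, 0], "rot": [0, 0, 0]}
  ]
}}

```text
time_s: 9.18
tool_pos: [0.5672, 0.1042, 0.0601]
tcp_rot: [-0.327, 0.626, -0.622, 0.337]
contact_force: [-25.2, -4.2, 59.7]
gripper_width: -0.0002
```

>>> {"method": "move_arm", "body": {
  "rows": [
    {"dp": [0, 4, 0], "rot": [0, 0, 0]},
    {"dp": [0, 4, 0], "rot": [0, 0, 0]}
  ]
}}

```text
time_s: 9.43
tool_pos: [0.5673, 0.1042, 0.0601]
tcp_rot: [-0.327, 0.626, -0.623, 0.337]
contact_force: [-30.8, -5.2, 55.5]
gripper_width: 0.0001
```

The button is bottomed hard at about 60 N, more than needed. I'll retract straight up.

>>> {"method": "move_arm", "body": {
  "rows": [
    {"dp": [0, -3, 0], "rot": [0, 0, 0]},
    {"dp": [0, -8, 0], "rot": [0, 0, 0]},
    {"dp": [0, -25, 0], "rot": [0, 0, 0]},
    {"dp": [0, -50, 0], "rot": [0, 0, 0]},
    {"dp": [0, -50, 0], "rot": [0, 0, 0]},
    {"dp": [0, 0, 0], "rot": [0, 0, 0]},
    {"dp": [0, 0, 0], "rot": [0, 0, 0]}
  ]
}}

```text
time_s: 10.3
tool_pos: [0.5651, 0.1027, 0.1998]
tcp_rot: [-0.328, 0.626, -0.622, 0.337]
contact_force: [0.3, 0.1, -0.2]
gripper_width: 0.0003
```

```bash
python3 - <<'E'
from h import *
s,p,R=tool(); print(s['time_s'],p,s['contact_force'],s['joint_vel'])
c=cam('wrist');im,d=read_camera('wrist');np.savez('w4.npz',im=im,d=d,K=c[0],R=c[1],t=c[2]);cv2.imwrite('pics/w4.png',im[:,:,::-1])
im,d=read_camera('scene');np.savez('scene4.npz',im=im,d=d);cv2.imwrite('pics/scene4.png',cv2.resize(im[:,:,::-1],(800,600)))
for f in('scene0.npz','scene4.npz'):
    Z=np.load(f);im,d=Z['im'].astype(int),Z['d'];K,Rc,t=cam('scene')
    vv,uu=np.mgrid[0:384,0:512]
    P=(np.stack([uu,vv,np.ones_like(uu)],-1)@np.linalg.inv(K).T*d[...,None]-t)@Rc
    b=(np.hypot(P[...,0]-.565,P[...,1]-.104)<.009)&(P[...,2]>.05)&(P[...,2]<.08); print(f,b.sum(),np.median(P[b][:,2]))
for f in('w3.npz','w4.npz'):
    Z=np.load(f); c=(Z['K'],Z['R'],Z['t']); im,d=Z['im'],Z['d']
    K,Rc,t=c; vv,uu=np.mgrid[0:384,0:512]
    P=(np.stack([uu,vv,np.ones_like(uu)],-1)@np.linalg.inv(K).T*d[...,None]-t)@Rc
    b=(np.hypot(P[...,0]-.565,P[...,1]-.104)<.009)&(P[...,2]>.05)&(P[...,2]<.08); print(f,b.sum(),np.median(P[b][:,2]))
    D=np.stack([uu,vv,np.ones_like(uu)],-1)@np.linalg.inv(K).T@Rc; o=-Rc.T@t
    Q=o+D*((.07-o[2])/D[...,2])[...,None]; e=Q-np.array([.547,.197,.07]); rr=np.hypot(e[...,0],e[...,1])
    w=(im.min(2)>120)&(rr<.040)&(rr>.015)&(d>0); n,l,st,ce=cv2.connectedComponentsWithStats(w.astype(np.uint8))
    if n>1:
        k=1+np.argmax(st[1:,4]); a=cv2.fitLine(e[l==k][:,:2].astype(np.float32),2,0,.01,.01).ravel(); print('line',st[k,4],np.arctan2(a[1],a[0]))
E
```

```text
10.3 [0.5651267  0.10271334 0.19982252] [ 0.33269291  0.05542238 -0.21075481] [ 0.00085875 -0.01713573 -0.02133679 -0.00010664  0.00746701  0.00072695]
scene0.npz 28 0.06519187045712252
scene4.npz 30 0.06583934969031681
w3.npz 385 0.0657643802389527
line 142 0.19661054
w4.npz 338 0.06580439094532035
line 114 0.19416308
```

View pics/w4.png

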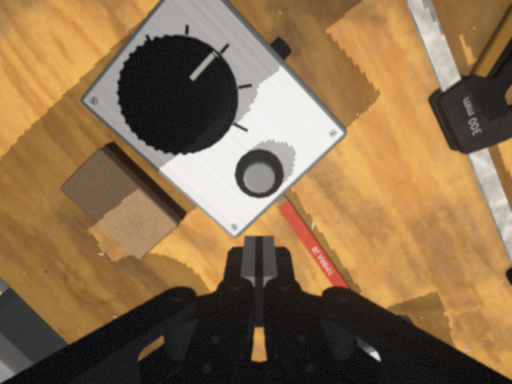

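View pics/scene4.png

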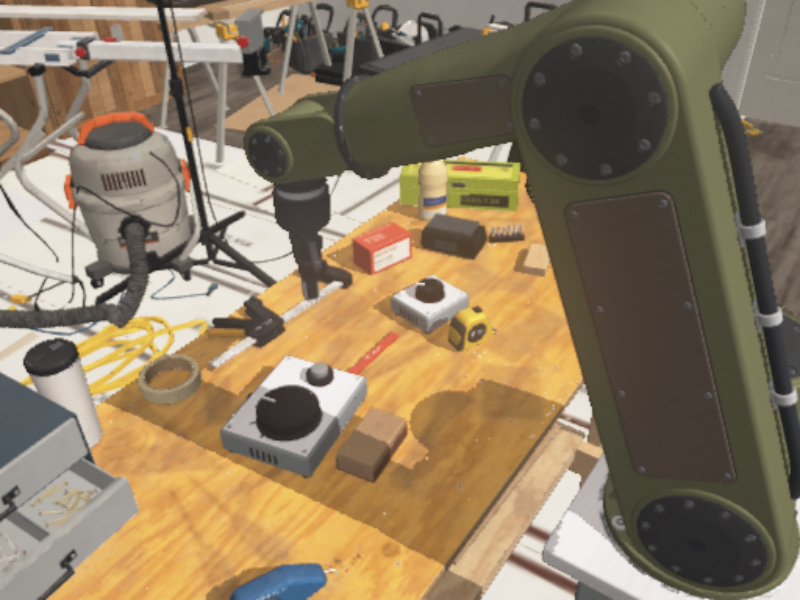

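The wrist view shows the pointer at (203,66) aimed at the third mark, (224,48), and the button up at (260,173). The scene view shows the arm clear and the loose things where they were. I'll hand in the job.

```bash
python3 -c "
from rig import r
print(r.close_job())"
```

```text
the job is handed in; nothing more can be done
None
```

I turned the wide dial one click clockwise, from the second mark to the third. Then I pressed the start button to its stop, let it come up, moved clear and handed the job in at about 10.4 s. No verdict is reported.

**Dial:** the fingertip pressed on it with about 7–8 N in the readings. Before and after wrist pictures put the turn at 0.631 rad, where one click is 0.628. The last picture shows the pointer at 0.194 rad, on the middle mark (about 0.195).

**Button:** its top is back at 65.8 mm, the same as before the press. The tool is about 0.13 m above it and the force reading is near zero. In the last scene picture the loose things and the dimmer look unmoved, but I did not measure them.

**What went wrong or disagreed:**
- **Button force:** I sent the last two presses without reading the force between them, so the fingers pushed on the bottomed button with up to about 60 N of vertical force plus about 31 N sideways. That is far more than the 5 N needed. It is under the 120 N wrist limit. I take the 40 N limit to cover only the arm and gripper body, not the fingers, but I could not confirm that.
- **Button position:** working out its position from two pictures failed, because the second picture's mask took in the housing. I used the other position estimates instead, which agreed within a few millimetres.

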